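# Close the field case: shut the cover, snap its four clips crosswise

### The job

Push the orange cover of the grey instrument case shut, then snap its four clips fully home one at a time, crosswise: after the first one, take the clip at the opposite corner next, then the other two, so that the seal is drawn down evenly. Press only as hard as it takes to feel each clip snap (about 8 N, never more than 18 N anywhere on the case), and leave the other things on the table where they are.

Things in the scene. Friction and masses are not known exactly. Their poses are not given: they have to be found in the camera images.
- case: grey instrument case with an orange cover, fixed to the table; 80 (own x) x 180 (own y) x 80 mm high without the cover. Origin under its centre, z up; own x points away from the robot, own y to the left. Yaw -0.03 to 0.18. Four steel clips with ribbed yellow thumb pads stand on the cover, two at its left end, two at its right, at own x = -20 and +20 mm.
- cover (a joint): opening angle of the cover, rad: 0 = shut, grows as its front (robot-side) edge lifts; starts at 0.3 to 0.5, stays where left. Hinge along own y at own x = +42 mm, height 80 mm. 12 mm thick, own x -42 to +42; shut, its flat top is at height 92 mm. In the middle of its top a sprung black push plate, 50 x 60 mm, smooth, stands 5 mm proud and sinks 1 mm per 5 N: pushing down there with 2 to 6 N closes the cover.
- front_left (a joint): Clip angle, rad: 0 = snapped home (bar level with the cover), grows as its outer end lifts; starts at 0.35 to 0.55. Front = robot side, left = +y. Each clip: bar 18 mm wide, 4 thick, 44 long outward from its pin (along own y, past the rim), 26 mm hook down at the end. Its yellow pad, 18 x 17 mm, is centred 35.5 mm from the pin; pad top 8 mm above the pin when home.
- front_right (a joint): Clip angle, rad: 0 = snapped home (bar level with the cover), grows as its outer end lifts; starts at 0.35 to 0.55. Front = robot side, right = -y. Each pad is springy: it sinks 1 mm per 10 N, 4 mm at most. Pads and bars are slippery; an open clip swings nearly freely and stays where it is left. The fingertip should follow the pad outward as the clip goes down.
- rear_left (a joint): Clip angle, rad: 0 = snapped home (bar level with the cover), grows as its outer end lifts; starts at 0.35 to 0.55. Rear = far side, left = +y. The posts are height-adjusted: each pin stands anywhere from 0 to 13 mm above its lowest height (101 mm over the table), different for every clip and not reported; so the height at which a clip snaps must be felt.
- rear_right (a joint): Clip angle, rad: 0 = snapped home (bar level with the cover), grows as its outer end lifts; starts at 0.35 to 0.55. Rear = far side, right = -y. Every clip swings freely down to about 6 mm above home; there resistance builds up to 7 to 10 N, 4 to 5 mm above home; about 3 mm above home it gives way, jumps home by itself and stays. Let go earlier, it stays open. Home it is a firm stop.
- front_left_pin (a point): Point of the case, fixed to it: where the pin of the front left clip lies when the cover is shut and its post is at its lowest; 101 mm above the table. The true pin is 0 to 13 mm higher (see rear_left). Own y is along the case.
- front_right_pin (a point): Point of the case, fixed to it: where the pin of the front right clip lies when the cover is shut and its post is at its lowest; 101 mm above the table. The true pin is 0 to 13 mm higher (see rear_left). Own y is along the case.
- rear_left_pin (a point): Point of the case, fixed to it: where the pin of the rear left clip lies when the cover is shut and its post is at its lowest; 101 mm above the table. The true pin is 0 to 13 mm higher (see rear_left). Own y is along the case.
- rear_right_pin (a point): Point of the case, fixed to it: where the pin of the rear right clip lies when the cover is shut and its post is at its lowest; 101 mm above the table. The true pin is 0 to 13 mm higher (see rear_left). Own y is along the case.
- tape_black: roll of black tape, 64 mm across, 18 mm high; bystander, loose on the table, to be left alone; origin at its underside
- flux_tin: round tin, 54 mm across, 17 mm high; bystander, loose on the table, to be left alone; origin at its underside
- battery_a: black battery pack with leads, 48x164x33 mm; bystander, loose on the table, to be left alone; origin at its underside
- glue_bottle: white glue bottle with blue nozzle, 92 mm high; bystander, loose on the table, to be left alone; origin at its underside
- solder_spool: spool of solder wire, 51 mm across, 36 mm high; bystander, loose on the table, to be left alone; origin at its underside

How it is judged:
By the outcome, as a careful person would: the job done as asked, in the order asked, and still so for the second after the job is handed in, with the robot touching nothing.
It also fails if it takes over 58 s, if anything falls off the work surface, if the arm or the gripper's body presses on something with over 40 N, if the wrist force passes 120 N, or if a joint passes its speed limit or range.

### The arm

A 6-joint arm with a two-finger parallel gripper is mounted at the origin on a cart in front of the work surface, level with it; the furniture and walls round the work are solid. World frame = base frame: x ahead of the robot, y to its left, z up, the work surface at z = 0. Lengths are in m, angles in rad, forces in N, time in s.
With the tool pointing down it reaches from about 0.325 to 0.85 m from the base axis. Payload 4.4 kg.
Tool frame: the origin (TCP) lies midway between the tips of the shut fingers; the grasp point (between the pads) lies 19 mm behind it; z points along the fingers, y is the line along which they close (so a half turn about z gives the same grasp; the last joint's range is limited). The gripper opens to 94 mm and grips with 3 to 60 N. Pads are 16 mm wide; open, the fingers measure 119 mm over their backs; the gripper's body (75 mm by 177 mm) begins 78 mm behind the grasp point.
Start: joints at [1.131, 0.207, 1.542, -0, 1.393, -0.15], TCP at [0.164, 0.551, 0.205] pointing down, gripper open.
Joint ranges: [-2.73, 2.73], [-0.86, 2.22], [0.23, 2.46], [-1.11, 4.25], [0.08, 2.63], [-2.82, 2.82]. Speed limits (rad/s): [2.79, 2.79, 3.14, 3.14, 3.14, 3.14].

### API

Orientations are given as a unit quaternion [x, y, z, w].
In Python, from cell import monitor, eyes, close_job gives the robot as it stands.
- The arm moves only by the tool carry_out, never from a script. Its arguments are lists of equal length, an entry for each row: "slide": the shift along the tool's x, y, z in m, a list of three; "yaw": the turn about the tool's z in rad; "grip": the closure, from 0 (fully open) to 1 (shut). A call has 1 to 10 rows; each row shifts and turns the commanded pose from where the row before left it, along the tool's axes as they then stand; what a row does not reach is not made up. A row lasts 1/8 s, in which the tool goes at most 62.5 mm and 10.7 degrees, less where a joint would pass 70% of its speed; a pose out of reach is approached as far as the arm can. A call is refused whole if a number of a shift passes 0.0625 or a number of a turn 0.188, either way. A call with a gripper value outside its range is refused whole. The fingers move at their own pace and stop on an object; "grip_force" is the grip in N (left out, the last holds). Time passes only in rows, so rows that do not move let the fingers close. It gives the time, the measured TCP pose, the force, the opening and the grip force at its end, in the units of the state.
- monitor.sense(): the state, without advancing time (a new reading comes with each control period).
- eyes.camera(name): name is "scene" or "side" or "wrist"; returns a dict with "frame" (480x640x3 uint8, red, green, blue), "depth" (480x640 float32, m along the optical axis (not along the pixel's ray), 0 where there is no reading), "intrinsics" (3x3 intrinsics, pixels), "extrinsics" (4x4, takes a point from camera to world coordinates). Camera axes: x right, y up, looking along -z (the intrinsics and any distortion apply to the point x, -y, -z); pixel columns grow to the right and rows downward; lengths in m; the calibration is good to about 2 mm. A picture is of the moment at which its call begins.
- close_job(): hands the job in; it is judged then, once.
Trained networks look in a picture, given as the dict that the camera call returned (one of the last four; its "shot" number tells which), for a name from the list of things; names that differ only in an ending like _2 or _b are one class to them, and where a whole thing is asked for, a point or a joint stands for the part that bears it (a point fixed in the world has none). Each returns a list of dicts, best first, with "confidence" (0 to 1); they miss things now and then, are a little off and sometimes report something else, mostly with a low value. They report only what shows in the picture. A call takes as long as a camera call.
- eyes.boxes_of(label, picture): "at" ([x, y, z] in m, in the coordinates of the camera as it stood for that picture, good to about 4 mm: the middle of the surface that is visible of it).
- eyes.regions_of(label, picture): "region" (480x640 bool, what is visible of it).
The state is a dict: "time_s": time; "joints": joint angles; "qvel": joint speeds; "effort": joint torques, N m; "eef_pos": TCP position; "tool_rot": TCP orientation; "contact_force": force on the tool from outside, world axes, zero at the start; "moment": the same for the moment, N m; "width": finger opening in m; "grip_force": force on a finger pad.
Only numpy, scipy, OpenCV 4.12 (cv2) and the standard library are available. Lean on these libraries where they do the work, as an engineer would, in place of code of your own. Each camera call takes 0.05 s, during which the arm holds its last target. There are 200 camera calls.

## Working session

There is one attempt and no reset: what is moved stays moved. The work goes in short steps, Python scripts to look and compute and a tool call to move; the robot and the scene stay as the last step left them, time stands still between calls to the robot, and variables do not carry over. Pictures are saved under pics/ and viewed, at most 10 in all, crops included, and the job is handed in when it is done.

Besides the shell and the picture viewer there is one more tool, called after "Call:" by a JSON object that holds its "op" and its "data". carry_out: Moves the arm, as the interface text tells. Its arguments: {"type":"object","properties":{"slide":{"type":"array","items":{"type":"array","items":{"type":"number"}}},"yaw":{"type":"array","items":{"type":"number"}},"grip":{"type":"array","items":{"type":"number"}},"grip_force":{"type":"number"}},"required":["slide","yaw","grip"]}

```bash
mkdir -p pics
cat > h.py <<'E'
import numpy as np,cv2
from cell import monitor,eyes,close_job
def world(p,at):
    E=np.array(p["extrinsics"]);return E[:3,:3]@np.array(at)+E[:3,3]
def cloud(p,mask=None):
    d=p["depth"];K=np.array(p["intrinsics"]);v,u=np.nonzero((d>0)&(mask if mask is not None else True))
    z=d[v,u];P=np.c_[(u-K[0,2])/K[0,0]*z,-(v-K[1,2])/K[1,1]*z,-z]
    E=np.array(p["extrinsics"]);return P@E[:3,:3].T+E[:3,3],u,v
E
python3 - <<'E'
from h import *
np.set_printoptions(precision=4,suppress=True)
s=monitor.sense();print(s)
a=[]
for c in("scene","side"):
    p=eyes.camera(c);a.append(p["frame"])
    cv2.imwrite(f"pics/{c}0.png",p["frame"][:,:,::-1])
    for n in ["case","cover","front_left","front_right","rear_left","rear_right","front_left_pin","front_right_pin","rear_left_pin","rear_right_pin","tape_black","flux_tin","battery_a","glue_bottle","solder_spool"]:
        print(c,n,[(np.round(world(p,r["at"]),4),round(r["confidence"],2)) for r in eyes.boxes_of(n,p)[:2]])
E
```

```text
{'time_s': 0.0, 'joints': array([ 1.1305,  0.2075,  1.5429,  0.    ,  1.3935, -0.1505]), 'qvel': array([ 0.0003,  0.0011,  0.    , -0.0007, -0.0012,  0.0009]), 'effort': array([ -0.0015, -37.0879, -28.1413,   0.0696,   0.0361,  -0.0001]), 'eef_pos': array([0.164 , 0.5503, 0.2043]), 'tool_rot': array([ 0.1444,  0.9895, -0.0011, -0.0003]), 'contact_force': array([ 0.2388, -0.6631,  1.2378]), 'moment': array([ 0.0493, -0.0201, -0.0234]), 'grip_force': 0.0, 'width': 0.09420516585176061}
scene case [(array([0.4466, 0.0893, 0.0738]), 0.87)]
scene cover [(array([0.4543, 0.1009, 0.1235]), 0.7)]
scene front_left [(array([0.4467, 0.1821, 0.1395]), 0.73)]
scene front_right [(array([0.4589, 0.0008, 0.1408]), 0.63)]
scene rear_left [(array([0.4843, 0.1885, 0.1202]), 0.62)]
scene rear_right [(array([0.4935, 0.0037, 0.125 ]), 0.7), (array([0.4489, 0.1835, 0.1371]), 0.32)]
scene front_left_pin [(array([0.4451, 0.0858, 0.0753]), 0.87)]
scene front_right_pin [(array([0.4445, 0.088 , 0.075 ]), 0.84)]
scene rear_left_pin [(array([0.4448, 0.0872, 0.0757]), 0.96)]
scene rear_right_pin [(array([0.4451, 0.0
[... 823 characters left out ...]
 0.1295]), 0.73), (array([ 0.4105, -0.1276,  0.0198]), 0.63)]
side front_left_pin [(array([0.4516, 0.0695, 0.0787]), 0.88), (array([ 0.362 , -0.1943,  0.0211]), 0.74)]
side front_right_pin [(array([0.4482, 0.0692, 0.0784]), 0.73)]
side rear_left_pin [(array([0.4477, 0.071 , 0.0782]), 0.77)]
side rear_right_pin [(array([0.4483, 0.0688, 0.0775]), 0.9)]
side tape_black [(array([ 0.3606, -0.1929,  0.0204]), 0.96), (array([ 0.6151, -0.3028,  0.0247]), 0.45)]
side flux_tin []
side battery_a [(array([ 0.6164, -0.2979,  0.0277]), 0.71), (array([0.4461, 0.0658, 0.0761]), 0.39)]
side glue_bottle [(array([ 0.5976, -0.0397,  0.0401]), 0.59)]
side solder_spool [(array([ 0.391 , -0.3197,  0.0373]), 0.66)]
```

View pics/scene0.png

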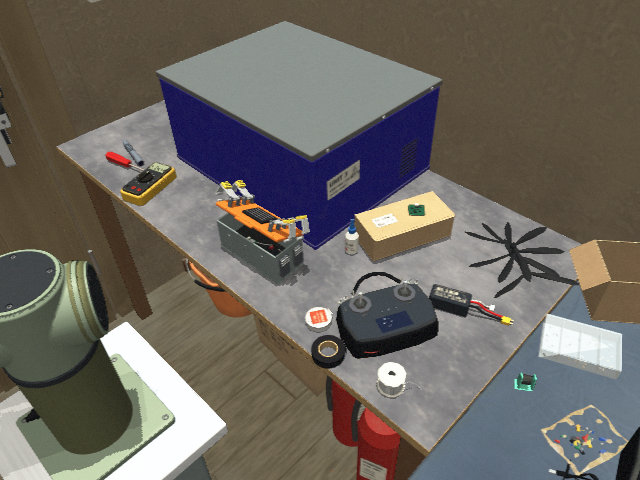

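View pics/side0.png

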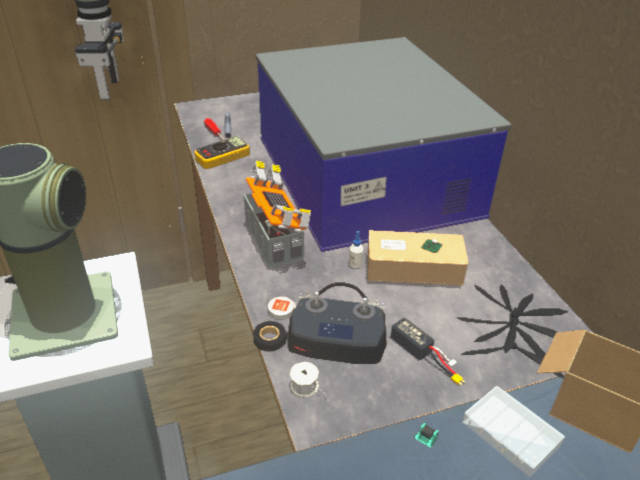

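The scene picture shows the case at about (260,240) with its cover part open, and the tall blue unit close behind it. The glue bottle is at (351,238) and the tin, tape and controller are to the right. I'll measure the case yaw, the blue box clearance and the clip pins.

Run:
```python
from h import *
np.set_printoptions(precision=4,suppress=True)
for c in("scene","side"):
    p=eyes.camera(c)
    X,u,v=cloud(p);f=p["frame"][v,u].astype(int)
    b=(f[:,2]>60)&(f[:,2]>2*f[:,0])&(f[:,2]>2*f[:,1])&(X[:,2]>.03)&(X[:,0]>.45)&(X[:,0]<1.2)&(abs(X[:,1])<.8)
    B=X[b]; q=B[B[:,1]>.0]
    print(c,"blue z",np.percentile(B[:,2],[1,99]))
    for y in(.0,.05,.1,.15,.2):
        k=abs(B[:,1]-y)<.02
        if k.any():print(y,np.percentile(B[k,0],[2,20,50]),np.percentile(B[k,2],98))
    o=(f[:,0]>180)&(f[:,1]>60)&(f[:,1]<150)&(f[:,2]<60)&(abs(X[:,0]-.45)<.12)&(X[:,1]>-.05)&(X[:,1]<.25)&(X[:,2]>.07)
    O=X[o];print("orange",len(O),O.min(0),O.max(0))
    M=np.median(O,0);U,S,V=np.linalg.svd(O-O.mean(0),full_matrices=False);print("axes",V,"mean",O.mean(0))
    r=eyes.regions_of("case",p)[0];C,_,_=cloud(p,r["region"])
    k=(C[:,2]>.01)&(C[:,2]<.07);C=C[k];rect=cv2.minAreaRect(C[:,:2].astype(np.float32)*1000);print("rect",rect)
    # front face line fit
    n=[]
    for lo in np.arange(.02,.16,.01):
        k=(C[:,1]>=lo)&(C[:,1]<lo+.01)
        if k.sum()>5:n.append((lo+.005,np.percentile(C[k,0],15)))
    n=np.array(n);print("front",n.T,np.polyfit(n[:,0],n[:,1],1))
    print("y ext",np.percentile(C[:,1],[.5,1,99,99.5]))
    for nme in("front_left","front_right","rear_left","rear_right"):
        rr=eyes.regions_of(nme,p)
        if rr:
            Q,uu,vv=cloud(p,rr[0]["region"]);g=p["frame"][vv,uu].astype(int);yl=(g[:,0]>150)&(g[:,1]>120)&(g[:,2]<100)
            print(nme,round(rr[0]["confidence"],2),len(Q),np.median(Q,0),"yellow",yl.sum(),np.median(Q[yl],0) if yl.any() else "")
```

```text
scene blue z [0.0334 0.2403]
0.0 [0.5474 0.6136 0.7448] 0.23939200305721892
0.05 [0.5392 0.5405 0.5413] 0.23861278956070917
0.1 [0.5392 0.5405 0.5414] 0.2385926063421517
0.15 [0.5392 0.5405 0.5414] 0.23851587724279197
0.2 [0.5392 0.5406 0.5415] 0.23851509270441862
orange 255 [0.4151 0.008  0.0936] [0.4981 0.1885 0.1366]
axes [[-0.0781  0.9969  0.0011]
 [ 0.9415  0.0742 -0.3286]
 [-0.3277 -0.0246 -0.9445]] mean [0.4378 0.0856 0.1176]
rect ((475.61456298828125, 154.09877014160156), (135.08290100097656, 307.7406921386719), 0.14518536627292633)
front [[0.025  0.035  0.045  0.055  0.065  0.075  0.085  0.095  0.105  0.115
  0.125  0.135  0.145  0.155  0.165 ]
 [0.4185 0.418  0.4161 0.4164 0.4165 0.4157 0.4154 0.4137 0.4138 0.4137
  0.4135 0.4126 0.4111 0.4111 0.4113]] [-0.0525  0.4195]
y ext [0.0027 0.0032 0.1907 0.1915]
front_left 0.48 157 [0.4483 0.1892 0.1423] yellow 37 [0.4508 0.1921 0.1517]
front_right 0.68 181 [0.4572 0.0041 0.1437] yellow 37 [0.4595 0.0066 0.1534]
rear_left 0.69 5624 [0.446  0.086  0.0717] yellow 803 [0.4384 0.1053 0.1222]
rear_right 0.67 126 [0.4952 0.0024 0.1287] 
[... 275 characters left out ...]
117]
rect ((473.62286376953125, 174.06170654296875), (133.32618713378906, 349.5092468261719), 0.5337055921554565)
front [[0.025  0.035  0.045  0.055  0.065  0.075  0.085  0.095  0.105  0.115
  0.125  0.135  0.145  0.155  0.165 ]
 [0.417  0.4165 0.4141 0.4139 0.4153 0.4146 0.414  0.4122 0.4144 0.4126
  0.4122 0.4117 0.409  0.4094 0.4096]] [-0.0507  0.4179]
y ext [0.0011 0.0017 0.1911 0.1918]
front_left 0.61 170 [0.4464 0.1859 0.1399] yellow 38 [0.4524 0.1894 0.1497]
front_right 0.53 185 [ 0.4566 -0.0004  0.1418] yellow 29 [0.4591 0.0052 0.1537]
rear_left 0.72 221 [0.4843 0.1883 0.1208] yellow 53 [0.4895 0.1943 0.1327]
rear_right 0.54 184 [0.4938 0.0031 0.1251] yellow 32 [0.4972 0.0098 0.1374]
```

Call:
{"op": "carry_out", "data": {"slide": [[0, 0, -0.02], [0, 0, -0.02], [-0.03, -0.0625, -0.0], [-0.03, -0.0625, 0], [-0.03, -0.0625, 0], [-0.03, -0.0625, 0], [-0.03, -0.0625, 0], [0, 0, 0]], "yaw": [0, 0, 0, 0, 0, 0, 0, 0], "grip": [0, 0, 0, 0, 0, 0, 0, 0]}}

```text
time_s: 3.2
eef_pos: [0.2143, 0.2397, 0.2456]
tool_rot: [0.148, 0.989, 0.0, 0.001]
contact_force: [-0.3, 0.1, 0.1]
width: 0.0939
grip_force: 0.0
```

Call:
{"op": "carry_out", "data": {"slide": [[0, 0, 0], [0, 0, 0], [-0.058, -0.0389, 0], [-0.058, -0.0389, 0], [-0.058, -0.0389, 0], [-0.058, -0.0389, 0], [0, 0, 0.055], [0, 0, 0.05], [0, 0, 0], [0, 0, 0]], "yaw": [-0.1745, -0.1745, 0, 0, 0, 0, 0, 0, 0, 0], "grip": [1, 1, 1, 1, 1, 1, 1, 1, 1, 1]}}

```text
time_s: 4.45
eef_pos: [0.4303, 0.1167, 0.142]
tool_rot: [-0.03, 1.0, 0.0, 0.001]
contact_force: [1.0, 0.4, -0.3]
width: 0.0008
grip_force: 0.0
```

Call:
{"op": "carry_out", "data": {"slide": [[-0.0226, -0.0214, 0], [0, 0, 0.014], [0, 0, 0.005], [0, 0, 0.005], [0, 0, 0.005], [0, 0, 0.005], [0, 0, 0.005], [0, 0, 0.004], [0, 0, 0], [0, 0, 0]], "yaw": [0, 0, 0, 0, 0, 0, 0, 0, 0, 0], "grip": [1, 1, 1, 1, 1, 1, 1, 1, 1, 1]}}

```text
time_s: 5.7
eef_pos: [0.4527, 0.0956, 0.0971]
tool_rot: [-0.03, 1.0, 0.0, -0.0]
contact_force: [-1.1, 0.3, 1.6]
width: 0.0005
grip_force: 0.3
```

Call:
{"op": "carry_out", "data": {"slide": [[0, 0, 0.0006], [0, 0, 0], [0, 0, 0]], "yaw": [0, 0, 0], "grip": [1, 1, 1]}}

```text
time_s: 6.08
eef_pos: [0.4528, 0.0956, 0.0969]
tool_rot: [-0.03, 1.0, -0.0, 0.0]
contact_force: [-0.6, -0.4, 2.1]
width: 0.0006
grip_force: 0.7
```

Call:
{"op": "carry_out", "data": {"slide": [[0, 0, 0.0006], [0, 0, 0], [0, 0, 0]], "yaw": [0, 0, 0], "grip": [1, 1, 1]}}

```text
time_s: 6.45
eef_pos: [0.4529, 0.0956, 0.0965]
tool_rot: [-0.03, 1.0, -0.0, 0.0]
contact_force: [-2.0, 0.2, 3.7]
width: 0.0006
grip_force: 1.7
```

Call:
{"op": "carry_out", "data": {"slide": [[0, 0, -0.02], [0, 0, -0.055], [0, 0, -0.055], [0.05, 0, -0.02], [0.03, 0, 0], [0, 0, 0]], "yaw": [0, 0, 0, 0, 0, 0], "grip": [1, 1, 1, 1, 1, 1]}}

```text
time_s: 7.2
eef_pos: [0.3719, 0.091, 0.2462]
tool_rot: [-0.03, 1.0, 0.0, 0.001]
contact_force: [0.7, -0.0, 0.5]
width: 0.0004
grip_force: 0.0
```

Run:
```python
from h import *
np.set_printoptions(precision=4,suppress=True)
print(monitor.sense()["eef_pos"],monitor.sense()["contact_force"])
p=eyes.camera("wrist");cv2.imwrite("pics/w1.png",p["frame"][:,:,::-1]);np.savez("w1.npz",frame=p["frame"],depth=p["depth"],intrinsics=p["intrinsics"],extrinsics=p["extrinsics"])
for nme in("cover","front_left","front_right","rear_left","rear_right"):
    print(nme,[(np.round(world(p,r["at"]),4),round(r["confidence"],2)) for r in eyes.boxes_of(nme,p)[:2]])
```

```text
[0.3719 0.091  0.2462] [ 0.6634 -0.0174  0.5014]
cover [(array([0.4249, 0.1158, 0.0917]), 0.75)]
front_left [(array([0.4258, 0.1847, 0.1199]), 0.88)]
front_right [(array([0.4331, 0.0227, 0.1198]), 0.85)]
rear_left [(array([0.4328, 0.0222, 0.1187]), 0.32), (array([ 0.3653, -0.1886,  0.0134]), 0.32)]
rear_right []
```

View pics/w1.png

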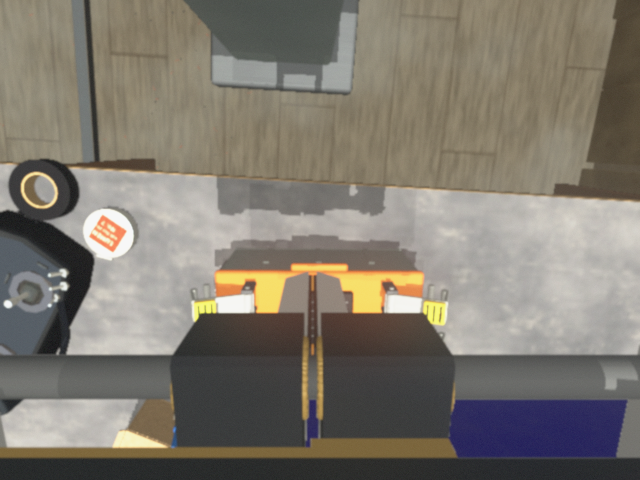

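The wrist view shows the cover shut (orange, rows 270–315), with the front pads at (205,308) and (435,310). The gripper hides the rear clips, so I'll shift forward to see all four pads.

Call:
{"op": "carry_out", "data": {"slide": [[-0.045, 0, -0.015], [-0.055, 0, -0.015], [0, 0, 0]], "yaw": [0, 0, 0], "grip": [1, 1, 1]}}

```text
time_s: 7.88
eef_pos: [0.4761, 0.0967, 0.2757]
tool_rot: [-0.029, 1.0, -0.0, -0.0]
contact_force: [-0.4, -0.3, -1.4]
width: 0.0004
grip_force: 0.0
```

```bash
cat > fit.py <<'E'
from h import *
np.set_printoptions(precision=4,suppress=True)
p=eyes.camera("wrist");cv2.imwrite("pics/w2.png",p["frame"][:,:,::-1])
X,u,v=cloud(p);f=p["frame"][v,u].astype(int)
a=.052;R=np.array([[np.cos(a),np.sin(a)],[-np.sin(a),np.cos(a)]]);L=X.copy();L[:,:2]=(X[:,:2]-[.454,.0965])@R.T
near=(abs(L[:,0])<.07)&(abs(L[:,1])<.14)&(L[:,2]>.06)
o=near&(f[:,0]>180)&(f[:,1]>60)&(f[:,1]<165)&(f[:,2]<70)&(L[:,2]<.1)
O=L[o];print("cover z",np.percentile(O[:,2],[5,50,95]),"own x",np.percentile(O[:,0],[1,99]),"own y",np.percentile(O[:,1],[1,99]),"tilt",np.polyfit(O[:,0],O[:,2],1))
y=near&(f[:,0]>150)&(f[:,1]>130)&(f[:,2]<110)&(L[:,2]>.1)&(f[:,1]>.75*f[:,0])
for nme,sx,sy in(("FL",-1,1),("FR",-1,-1),("RL",1,1),("RR",1,-1)):
    k=y&(np.sign(L[:,0])==sx)&(np.sign(L[:,1])==sy);Q=L[k]
    if len(Q)<10:print(nme,len(Q));continue
    t=abs(Q[:,1]);m=np.polyfit(t,Q[:,2],1);ph=np.arctan(m[0]);c=[t.min()/2+t.max()/2,0];c[1]=np.polyval(m,c[0])
    c,s_=np.array(c),np.array([np.cos(ph),np.sin(ph)]);n=np.array([-np.sin(ph),np.cos(ph)])
    pin=c-.0355*s_-.008*n
    print(nme,len(Q),"x",np.percentile(Q[:,0],[2,50,98]),"t",np.percentile(t,[1,99]),"z",np.percentile(Q[:,2],[1,50,99]),"phi",ph,"pin t,z",pin)
E
python3 fit.py
```

```text
cover z [0.0903 0.0925 0.0965] own x [-0.0424  0.0259] own y [-0.027   0.0353] tilt [0.0707 0.093 ]
FL 191 x [-0.0262 -0.0065 -0.0005] t [0.     0.1004] z [0.1269 0.3927 0.3953] phi -1.22929248718477 pin t,z [0.0309 0.2907]
FR 898 x [-0.029  -0.0089 -0.0005] t [0.     0.0931] z [0.1268 0.3853 0.3956] phi -1.262722867489881 pin t,z [0.0286 0.2896]
RL 184 x [0.0005 0.0177 0.0323] t [0.0001 0.0993] z [0.1106 0.1275 0.3933] phi -1.1914251733864814 pin t,z [0.0293 0.2621]
RR 520 x [0.0005 0.0162 0.0269] t [0.0003 0.0909] z [0.1225 0.1312 0.3995] phi -1.3080796515682134 pin t,z [0.029  0.3076]
```

View pics/w2.png

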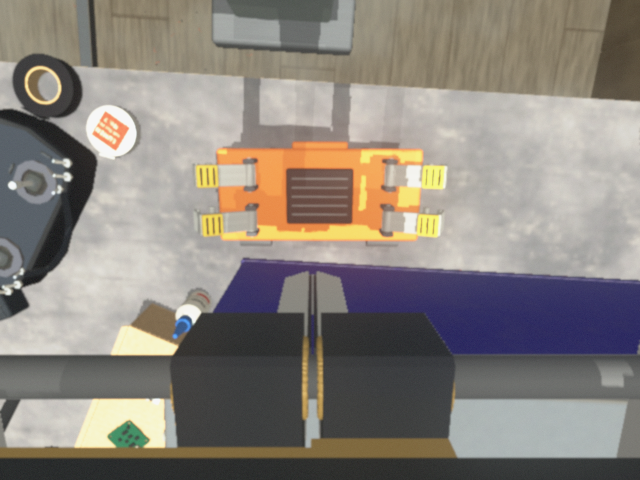

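All four pads show in this view: FL (434,178), RL (429,224), FR (207,176) and RR (211,224). The cover looks shut. I'll refit with the gripper's own points filtered out.

```bash
sed -i 's/(L\[:,2\]>.1)&(f/(L[:,2]>.1)\&(L[:,2]<.2)\&(abs(L[:,1])>.075)\&(f/; s#pics/w2#pics/w3#' fit.py
cat >> fit.py <<'E'
g=near&(L[:,2]<.0995)&(L[:,2]>.088)&(f[:,0]>180)&(f[:,2]<110);print("cover y all",np.percentile(L[g][:,1],[.5,99.5]),"x",np.percentile(L[g][:,0],[.5,99.5]))
d=near&(f.max(1)<90)&(abs(L[:,0])<.03)&(abs(L[:,1])<.035);print("plate",L[d][:,:2].min(0),L[d][:,:2].max(0),np.median(L[d],0))
E
python3 fit.py
```

```text
cover z [0.0896 0.0923 0.0963] own x [-0.0425  0.0246] own y [-0.0268  0.0352] tilt [0.0731 0.0929]
FL 89 x [-0.0278 -0.022  -0.0154] t [0.0892 0.1005] z [0.126  0.1297 0.1328] phi 0.35598769061495744 pin t,z [0.0644 0.1096]
FR 422 x [-0.0292 -0.0213 -0.0132] t [0.0788 0.0933] z [0.1265 0.1302 0.1335] phi 0.3396780918371501 pin t,z [0.0552 0.1107]
RL 183 x [0.0102 0.0171 0.0252] t [0.0879 0.0996] z [0.1218 0.128  0.132 ] phi 0.37120284111852236 pin t,z [0.0642 0.1078]
RR 406 x [0.0106 0.0182 0.0268] t [0.0764 0.0912] z [0.1234 0.1306 0.1347] phi 0.4359363366009142 pin t,z [0.0549 0.1081]
cover y all [-0.0854  0.0919] x [-0.047   0.0394]
plate [-0.0151 -0.035 ] [0.0271 0.035 ] [-0.0068 -0.0021  0.396 ]
```

Call:
{"op": "carry_out", "data": {"slide": [[0.0216, 0.0487, 0], [0.0216, 0.0487, 0], [0, 0, 0.055], [0, 0, 0.05], [0, 0, 0.03], [0, 0, 0], [0, 0, 0]], "yaw": [0, 0, 0, 0, 0, 0, 0], "grip": [1, 1, 1, 1, 1, 1, 1]}}

```text
time_s: 8.85
eef_pos: [0.4243, 0.1916, 0.1426]
tool_rot: [-0.03, 1.0, 0.0, 0.001]
contact_force: [0.4, 0.3, 0.8]
width: 0.0004
grip_force: 0.0
```

Call:
{"op": "carry_out", "data": {"slide": [[-0.003, 0, 0.003], [0, 0.0005, 0.004], [0, 0.0005, 0.003], [0, 0.0005, 0.003], [0, 0.0005, 0.003], [0, 0, 0.002], [0, 0, 0], [0, 0, 0]], "yaw": [0, 0, 0, 0, 0, 0, 0, 0], "grip": [1, 1, 1, 1, 1, 1, 1, 1]}}

```text
time_s: 9.85
eef_pos: [0.4267, 0.1936, 0.1232]
tool_rot: [-0.03, 1.0, -0.0, -0.0]
contact_force: [-0.5, 1.3, 0.6]
width: 0.0004
grip_force: 0.2
```

Call:
{"op": "carry_out", "data": {"slide": [[0, 0.0004, 0.0015], [0, 0, 0], [0, 0, 0]], "yaw": [0, 0, 0], "grip": [1, 1, 1]}}

```text
time_s: 10.22
eef_pos: [0.4268, 0.194, 0.1221]
tool_rot: [-0.03, 1.0, -0.0, 0.0]
contact_force: [-1.2, -0.8, 4.8]
width: 0.0
grip_force: 2.3
```

Call:
{"op": "carry_out", "data": {"slide": [[0, 0.0003, 0.0012], [0, 0, 0], [0, 0, 0]], "yaw": [0, 0, 0], "grip": [1, 1, 1]}}

```text
time_s: 10.6
eef_pos: [0.4269, 0.1943, 0.1213]
tool_rot: [-0.03, 1.0, -0.0, 0.0]
contact_force: [-1.9, -1.7, 7.7]
width: 0.0004
grip_force: 3.7
```

Call:
{"op": "carry_out", "data": {"slide": [[0, 0.0003, 0.0012], [0, 0, 0], [0, 0, 0]], "yaw": [0, 0, 0], "grip": [1, 1, 1]}}

```text
time_s: 10.98
eef_pos: [0.4266, 0.1947, 0.1191]
tool_rot: [-0.03, 1.0, 0.0, 0.0]
contact_force: [0.1, 0.1, 0.4]
width: 0.0008
grip_force: 0.0
```

Call:
{"op": "carry_out", "data": {"slide": [[0, 0, -0.033], [-0.0098, -0.047, 0], [-0.0098, -0.047, 0], [-0.0098, -0.047, 0], [-0.0098, -0.047, 0], [0, 0, 0], [0, 0, 0.008], [0, 0, 0]], "yaw": [0, 0, 0, 0, 0, 0, 0, 0], "grip": [1, 1, 1, 1, 1, 1, 1, 1]}}

```text
time_s: 11.98
eef_pos: [0.4754, 0.0107, 0.1429]
tool_rot: [-0.03, 1.0, 0.0, -0.001]
contact_force: [0.4, 0.6, 0.3]
width: 0.0005
grip_force: 0.0
```

Call:
{"op": "carry_out", "data": {"slide": [[-0.0013, -0.001, 0.003], [0, -0.0005, 0.004], [0, -0.0005, 0.003], [0, -0.0005, 0.003], [0, -0.0005, 0.003], [0, 0, 0.0025], [0, 0, 0], [0, 0, 0]], "yaw": [0, 0, 0, 0, 0, 0, 0, 0], "grip": [1, 1, 1, 1, 1, 1, 1, 1]}}

```text
time_s: 12.98
eef_pos: [0.4783, 0.0065, 0.1258]
tool_rot: [-0.03, 1.0, 0.0, -0.0]
contact_force: [0.6, -0.1, -0.1]
width: 0.0009
grip_force: 0.0
```

Call:
{"op": "carry_out", "data": {"slide": [[0.001, 0, 0.002], [0, 0, 0.001], [0, 0, 0], [0, 0, 0]], "yaw": [0, 0, 0, 0], "grip": [1, 1, 1, 1]}}

```text
time_s: 13.48
eef_pos: [0.4773, 0.0064, 0.1228]
tool_rot: [-0.03, 1.0, 0.0, -0.0]
contact_force: [-0.1, 0.3, 0.2]
width: 0.0008
grip_force: 0.0
```

Call:
{"op": "carry_out", "data": {"slide": [[0, 0, 0.0015], [0, 0, 0], [0, 0, 0]], "yaw": [0, 0, 0], "grip": [1, 1, 1]}}

```text
time_s: 13.85
eef_pos: [0.4774, 0.0064, 0.1213]
tool_rot: [-0.03, 1.0, 0.0, 0.0]
contact_force: [0.7, -0.0, -0.1]
width: 0.0001
grip_force: 0.1
```

Call:
{"op": "carry_out", "data": {"slide": [[0, -0.0003, 0.0015], [0, 0, 0], [0, 0, 0]], "yaw": [0, 0, 0], "grip": [1, 1, 1]}}

```text
time_s: 14.22
eef_pos: [0.4776, 0.006, 0.1202]
tool_rot: [-0.03, 1.0, -0.0, 0.0]
contact_force: [-0.4, 1.1, 4.2]
width: 0.0008
grip_force: 1.8
```

Call:
{"op": "carry_out", "data": {"slide": [[0, -0.0002, 0.0012], [0, 0, 0], [0, 0, 0]], "yaw": [0, 0, 0], "grip": [1, 1, 1]}}

```text
time_s: 14.6
eef_pos: [0.4777, 0.0058, 0.1193]
tool_rot: [-0.03, 1.0, -0.0, 0.0]
contact_force: [-1.6, -0.3, 5.8]
width: 0.0002
grip_force: 3.2
```

Call:
{"op": "carry_out", "data": {"slide": [[0, -0.0002, 0.0012], [0, 0, 0], [0, 0, 0]], "yaw": [0, 0, 0], "grip": [1, 1, 1]}}

```text
time_s: 14.98
eef_pos: [0.4777, 0.0054, 0.118]
tool_rot: [-0.03, 1.0, -0.0, 0.0]
contact_force: [-1.8, 0.0, 5.5]
width: 0.0004
grip_force: 2.6
```

Call:
{"op": "carry_out", "data": {"slide": [[0, -0.0002, 0.001], [0, 0, 0], [0, 0, 0]], "yaw": [0, 0, 0], "grip": [1, 1, 1]}}

```text
time_s: 15.35
eef_pos: [0.477, 0.0056, 0.1159]
tool_rot: [-0.03, 1.0, 0.0, -0.0]
contact_force: [-0.7, 0.3, -0.2]
width: 0.0004
grip_force: 0.0
```

Call:
{"op": "carry_out", "data": {"slide": [[0, 0, -0.03], [0.02, 0.002, 0], [0.02, 0.002, 0], [0, 0, 0], [0, -0.0005, 0.005], [0, -0.0005, 0.005], [0, -0.0005, 0.004], [0, -0.0005, 0.004], [0, 0, 0], [0, 0, 0]], "yaw": [0, 0, 0, 0, 0, 0, 0, 0, 0, 0], "grip": [1, 1, 1, 1, 1, 1, 1, 1, 1, 1]}}

```text
time_s: 16.6
eef_pos: [0.4374, 0.0051, 0.1284]
tool_rot: [-0.03, 1.0, 0.0, -0.0]
contact_force: [0.4, 0.5, -0.6]
width: 0.0005
grip_force: 0.0
```

Call:
{"op": "carry_out", "data": {"slide": [[0, 0, 0.002], [0, 0, 0.0015], [0, 0, 0], [0, 0, 0]], "yaw": [0, 0, 0, 0], "grip": [1, 1, 1, 1]}}

```text
time_s: 17.1
eef_pos: [0.4373, 0.0051, 0.1249]
tool_rot: [-0.03, 1.0, 0.0, -0.0]
contact_force: [-0.1, 0.1, -0.1]
width: 0.0004
grip_force: 0.0
```

Call:
{"op": "carry_out", "data": {"slide": [[0, 0, 0.0015], [0, 0, 0], [0, 0, 0]], "yaw": [0, 0, 0], "grip": [1, 1, 1]}}

```text
time_s: 17.48
eef_pos: [0.4375, 0.0049, 0.1237]
tool_rot: [-0.03, 1.0, -0.0, 0.0]
contact_force: [0.1, -0.9, 1.8]
width: 0.0006
grip_force: 1.2
```

Call:
{"op": "carry_out", "data": {"slide": [[0, -0.0003, 0.0014], [0, 0, 0], [0, 0, 0]], "yaw": [0, 0, 0], "grip": [1, 1, 1]}}

```text
time_s: 17.85
eef_pos: [0.4377, 0.0046, 0.1227]
tool_rot: [-0.03, 1.0, -0.0, 0.0]
contact_force: [-1.5, -1.0, 5.7]
width: 0.0005
grip_force: 2.9
```

Call:
{"op": "carry_out", "data": {"slide": [[0, -0.0002, 0.0012], [0, 0, 0], [0, 0, 0]], "yaw": [0, 0, 0], "grip": [1, 1, 1]}}

```text
time_s: 18.23
eef_pos: [0.4378, 0.0043, 0.1217]
tool_rot: [-0.03, 1.0, -0.0, 0.0]
contact_force: [-3.4, -1.3, 7.0]
width: 0.0002
grip_force: 3.6
```

Call:
{"op": "carry_out", "data": {"slide": [[0, -0.0002, 0.0012], [0, 0, 0], [0, 0, 0]], "yaw": [0, 0, 0], "grip": [1, 1, 1]}}

```text
time_s: 18.6
eef_pos: [0.437, 0.0046, 0.1191]
tool_rot: [-0.03, 1.0, 0.0, -0.0]
contact_force: [-0.5, 0.3, -0.2]
width: 0.0007
grip_force: 0.0
```

Call:
{"op": "carry_out", "data": {"slide": [[0, 0, -0.033], [-0.0103, 0.0467, 0], [-0.0103, 0.0467, 0], [-0.0103, 0.0467, 0], [-0.0103, 0.0467, 0], [0, 0, 0], [0, 0, 0.008], [0, 0, 0]], "yaw": [0, 0, 0, 0, 0, 0, 0, 0], "grip": [1, 1, 1, 1, 1, 1, 1, 1]}}

```text
time_s: 19.6
eef_pos: [0.4663, 0.1919, 0.1433]
tool_rot: [-0.029, 1.0, -0.0, -0.001]
contact_force: [0.9, 0.6, 0.8]
width: 0.0002
grip_force: 0.0
```

Call:
{"op": "carry_out", "data": {"slide": [[-0.001, 0.001, 0.004], [0, 0.0005, 0.004], [0, 0.0005, 0.004], [0, 0.0005, 0.004], [0, 0.0005, 0.003], [0, 0, 0], [0, 0, 0]], "yaw": [0, 0, 0, 0, 0, 0, 0], "grip": [1, 1, 1, 1, 1, 1, 1]}}

```text
time_s: 20.48
eef_pos: [0.4683, 0.1964, 0.1257]
tool_rot: [-0.03, 1.0, -0.0, -0.0]
contact_force: [0.6, -0.1, 0.3]
width: 0.0007
grip_force: 0.0
```

Call:
{"op": "carry_out", "data": {"slide": [[0, -0.001, 0.002], [0, 0, 0.0012], [0, 0, 0], [0, 0, 0]], "yaw": [0, 0, 0, 0], "grip": [1, 1, 1, 1]}}

```text
time_s: 20.98
eef_pos: [0.4683, 0.1953, 0.1224]
tool_rot: [-0.03, 1.0, -0.0, -0.0]
contact_force: [1.0, -0.5, -0.6]
width: 0.0004
grip_force: 0.0
```

Call:
{"op": "carry_out", "data": {"slide": [[0, 0, 0.0015], [0, 0, 0], [0, 0, 0]], "yaw": [0, 0, 0], "grip": [1, 1, 1]}}

```text
time_s: 21.35
eef_pos: [0.4683, 0.1953, 0.1209]
tool_rot: [-0.03, 1.0, -0.0, -0.0]
contact_force: [0.0, 0.5, -0.2]
width: 0.0006
grip_force: 0.0
```

Call:
{"op": "carry_out", "data": {"slide": [[0, 0.0002, 0.0015], [0, 0, 0], [0, 0, 0]], "yaw": [0, 0, 0], "grip": [1, 1, 1]}}

```text
time_s: 21.72
eef_pos: [0.4685, 0.1957, 0.1197]
tool_rot: [-0.03, 1.0, 0.0, 0.0]
contact_force: [-0.4, 1.2, 1.8]
width: 0.0003
grip_force: 1.1
```

Call:
{"op": "carry_out", "data": {"slide": [[0, 0.0002, 0.0014], [0, 0, 0], [0, 0, 0]], "yaw": [0, 0, 0], "grip": [1, 1, 1]}}

```text
time_s: 22.1
eef_pos: [0.4686, 0.196, 0.1188]
tool_rot: [-0.03, 1.0, 0.0, 0.0]
contact_force: [-1.4, -0.3, 7.2]
width: 0.0006
grip_force: 2.8
```

Call:
{"op": "carry_out", "data": {"slide": [[0, 0.0002, 0.0012], [0, 0, 0], [0, 0, 0]], "yaw": [0, 0, 0], "grip": [1, 1, 1]}}

```text
time_s: 22.48
eef_pos: [0.4687, 0.1962, 0.118]
tool_rot: [-0.03, 1.0, 0.0, 0.0]
contact_force: [-2.9, 0.7, 8.6]
width: 0.0002
grip_force: 3.9
```

Call:
{"op": "carry_out", "data": {"slide": [[0, 0.0002, 0.0012], [0, 0, 0], [0, 0, 0]], "yaw": [0, 0, 0], "grip": [1, 1, 1]}}

```text
time_s: 22.85
eef_pos: [0.4681, 0.1959, 0.1152]
tool_rot: [-0.03, 1.0, -0.0, -0.0]
contact_force: [-0.2, -0.2, -0.0]
width: 0.0006
grip_force: 0.0
```

Call:
{"op": "carry_out", "data": {"slide": [[0, 0, -0.03], [0, 0, -0.06], [0, -0.03, -0.06], [-0.003, -0.04, -0.01], [-0.003, -0.03, 0], [0, 0, 0]], "yaw": [0, 0, 0, 0, 0, 0], "grip": [1, 1, 1, 1, 1, 1]}}

```text
time_s: 23.6
eef_pos: [0.4802, 0.0972, 0.2712]
tool_rot: [-0.028, 1.0, -0.0, -0.0]
contact_force: [-0.2, 0.4, 0.1]
width: 0.0005
grip_force: 0.0
```

```bash
sed -i 's#pics/w3#pics/w4#' fit.py; python3 fit.py
```

```text
cover z [0.0903 0.0919 0.0949] own x [-0.0427  0.0257] own y [-0.0259  0.0353] tilt [0.0173 0.0919]
FL 4
FR 416 x [-0.0288 -0.0208 -0.0127] t [0.0824 0.098 ] z [0.1156 0.118  0.1197] phi 0.005867173537904978 pin t,z [0.0547 0.1098]
RL 13 x [0.013  0.0173 0.024 ] t [0.0923 0.1051] z [0.1135 0.1148 0.1158] phi 0.03980721911626516 pin t,z [0.0634 0.1051]
RR 391 x [0.0106 0.0181 0.0266] t [0.0822 0.0981] z [0.106  0.1146 0.1167] phi -0.02707795316446021 pin t,z [0.0545 0.1074]
cover y all [-0.0852  0.0872] x [-0.047   0.0394]
plate [-0.0089 -0.035 ] [0.0206 0.035 ] [-0.0007 -0.002   0.392 ]
```

View pics/w4.png

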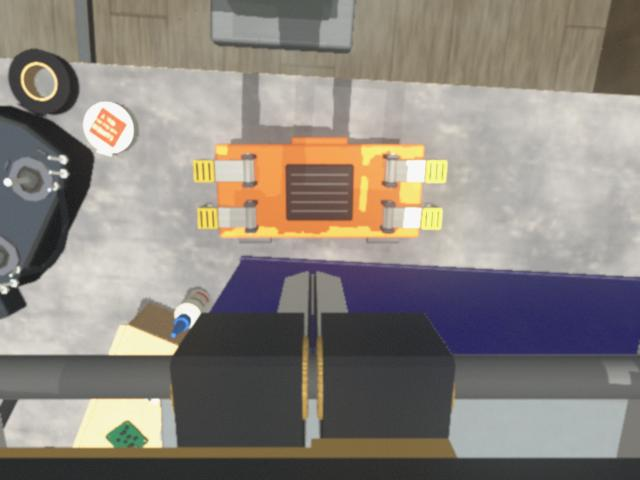

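The picture shows all four pads moved outward and level: FL (436,171), RL (431,217), FR (203,170) and RR (207,217). The glare made the colour filter miss FL, so I'll check its tilt by depth alone.

```bash
cat > c.py <<'E'
exec(open("fit.py").read().split("near=")[0])
for nme,sx in(("FL",-.022),("RL",.0175)):
    k=(abs(L[:,0]-sx)<.007)&(L[:,1]>.092)&(L[:,1]<.106)&(L[:,2]>.1)&(L[:,2]<.15);Q=L[k];print(nme,k.sum(),np.polyfit(Q[:,1],Q[:,2],1)[0],np.percentile(Q[:,2],[5,50,95]))
E
python3 c.py
```

```text
FL 306 0.0637468275658443 [0.1155 0.1171 0.1185]
RL 294 0.10961288010268784 [0.1114 0.114  0.1153]
```

```bash
python3 -c "
from cell import close_job;print(close_job())"
```

```text
the job is handed in; nothing more can be done
None
```

The cover is shut and all four clips are snapped home crosswise (front left, rear right, front right, rear left). The highest force reading was about 9 N, nothing else on the table was touched, and the job is handed in after about 24 s.

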